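# Vent the air-line oiler and hold its filler cap off

### The job

The air-line oiler on the bench is due for filling: first vent it by pressing the push button on its valve block fully down and letting it spring back, then take off the round filler cap. It is a part-turn cap and nobody knows which hand it is, so try it both ways: one way it meets a stop almost at once, and you must not force it there; the other way it turns freely until it can be lifted out. Finish while holding the cap upright in the gripper, well clear above the filler neck, and leave the things lying round the oiler where they are.

Things in the scene. Friction and masses are not known exactly. Their poses are not given: they have to be found in the camera images.
- cap_grip (a point): Filler cap of bare metal, loose, 120 g: a flange 56 mm across, 6 mm thick, and on it an upright knurled round knob 32 mm across, 32 mm high, to be gripped from above. This point is on the axis, 16 mm above the flange's top, 16 mm below the knob's top; seated it is 22 mm above filler_seat. z up along the axis, x along the straight dark rib on the knob's top.
- filler_seat (a point): Centre of the top of the round filler neck (64 mm across) of the fixed grey oiler, 115 mm above the bench; the cap's flange rests here. z up; y points away from the vent button along the foot plate. At the start the cap's rib lies along x, within 4 degrees. The head below the neck is 74 mm square, with a round dial on its -x side, towards the robot.
- vent_button_top (a point): Centre of the top of the vent push button, 26 mm across, bare metal in a black housing on the lower valve block of the oiler, 120 mm from the cap's axis. It is pressed straight down, 6 mm, against a spring that takes about 5 N when fully down.
- vent_button (a joint): Travel of the vent button: 0 = up, 0.006 m = fully down.
- mandrel_mid (a point): Steel mandrel, a pin 75 mm high standing on a foot flange 23 mm across, loose, behind the oiler; its centre. Leave alone.
- ring_gauge_mid (a point): Steel ring 44 mm across and 14 mm high, loose, lying in front of the oiler; its centre. Leave alone.
- wood_wedge_mid (a point): Wooden wedge 32 x 90 x 22 mm, loose, lying left of the oiler, beyond the cap; its centre. Leave alone.
- cap: The same cap; origin on its axis at the flange's underside, axes as cap_grip. Hidden below are a stem and cross bar, 23 mm deep. It starts locked down. Wrong way: stops within about 20 degrees. Right way: turns freely, lifts straight out when 65 to 105 degrees from its start (aim for 80). Which way is right varies and shows nowhere: see or feel if the cap follows (120 N on it is forcing).
- oiler: The fixed oiler as a whole: foot plate 90 x 240 mm, head with filler neck, lower valve block; origin at the middle of its foot on the bench; the cap's axis is at y = +52 mm, the button at y = -68 mm.
There are look-alikes about, which are no part of the job. Of the things that look like the cap, the largest one is meant.

How it is judged:
By the outcome, as a careful person would: the job done as asked, in the order asked, and still so for the second after the job is handed in, while the arm keeps its last pose, push and grip.
It also fails if it takes over 54 s, if anything falls off the work surface, if the arm or the gripper's body presses on something with over 40 N, if the wrist force passes 120 N, or if a joint passes its speed limit or range.

### The arm

A 6-joint arm with a two-finger parallel gripper is mounted at the origin on a cart in front of the work surface, level with it; the furniture and walls round the work are solid. World frame = base frame: x ahead of the robot, y to its left, z up, the work surface at z = 0. Lengths are in m, angles in rad, forces in N, time in s.
With the tool pointing down it reaches from about 0.35 to 0.775 m from the base axis. Payload 5.5 kg.
Tool frame: the origin (TCP) lies on the centre line of the jaws, within the pads' length; the fingertips stand 17 mm ahead of it and the grasp point (between the pads) lies 2 mm behind it; z points along the fingers, y is the direction in which the jaws open and shut (so a half turn about z gives the same grasp; the last joint's range is limited). The gripper opens to 85 mm and grips with 20 to 120 N. Pads are 22 mm wide; open, the fingers measure 114 mm over their backs; the gripper's body (76 mm by 85 mm) begins 54 mm behind the grasp point. The pads swing forward as they close: fully open they stand 13 mm farther back than shut.
Start: joints at [-1.373, 0.313, 0.046, 1.304, 0, 1.431], TCP at [0.191, -0.543, 0.248] pointing down, gripper open.
Joint ranges: [-2.76, 2.76], [-0.86, 1.69], [-1.03, 1.26], [-2.2, 2.34], [-1.47, 1.5], [-3.14, 3.14]. Speed limits (rad/s): [2.57, 2.57, 3.14, 3.14, 3.14, 3.14].

### API

Orientations are given as a unit quaternion [w, x, y, z].
In Python, from workcell import env gives the robot as it stands.
- The arm moves only by the tool servo_tool, never from a script. Its argument "increments" is a list of rows, each an object of numbers: "claw": the closure, from 0 (fully open) to 1 (shut); "x", "y", "z": the shift along the world's x, y, z in units of 25 mm (1.0 is 25 mm); "ax", "ay", "az": the turn, a rotation vector about the world's x, y, z in units of 8 degrees (1.0 is 8 degrees). A call has 1 to 5 rows; each row shifts and turns the commanded pose from where the row before left it; what a row does not reach is not made up. A row lasts 1/10 s, in which the tool goes at most 50 mm and 8.59 degrees, less where a joint would pass 70% of its speed; a pose out of reach is approached as far as the arm can. A call is refused whole if a number of a shift passes 1 or a number of a turn 1, either way. A call with a gripper value outside its range is refused whole. The fingers move at their own pace and stop on an object; "newtons" is the grip in N (left out, the last holds). Time passes only in rows, so rows that do not move let the fingers close. It gives the time, the measured TCP pose, the force and the opening at its end, in the units of the state.
- env.get_state(): the state, without advancing time (a new reading comes with each control period).
- env.read_camera(name): name is "scene" or "top" or "wrist"; returns the picture (480x640x3 uint8, red, green, blue); there is no depth.
- env.calibration(name): a dict with "K" (3x3 intrinsics, pixels), "world_to_cam" (4x4, takes a point from world to camera coordinates). Camera axes: x right, y down, z forward; pixel columns grow to the right and rows downward; lengths in m; the calibration is good to about 2 mm. A picture is of the moment at which its call begins: read the wrist's pose just before it. calibration takes no time and is no camera call; for the wrist camera it gives the pose at the moment of the call.
- env.hand_in(): hands the job in, once; it reports no verdict.
The state is a dict: "clock": time; "joint_pos": joint angles; "qvel": joint speeds; "tau": joint torques, N m; "tcp_pos": TCP position; "orientation": TCP orientation; "wrist_force": force on the tool from outside, world axes, zero at the start; "ft_torque": the same for the moment, N m; "finger_gap": finger opening in m.
Only numpy, scipy, OpenCV 4.12 (cv2) and the standard library are available. Lean on these libraries where they do the work, as an engineer would, in place of code of your own. Each camera call takes 0.05 s, during which the arm holds its last target.

## Working session

There is one attempt and no reset: what is moved stays moved. The work goes in short steps, Python scripts to look and compute and a tool call to move; the robot and the scene stay as the last step left them, time stands still between calls to the robot, and variables do not carry over. Pictures are saved under pics/ and viewed, and the job is handed in when it is done.

Besides the shell and the picture viewer there is one more tool, called after "Emit:" in YAML: its name, and indented under it one key for each argument. servo_tool: Moves the arm, as the interface text tells. Its arguments: {"type":"object","properties":{"increments":{"type":"array"},"newtons":{"type":"number"}},"required":["increments"]}

```bash
mkdir -p pics; ls; python3 - <<'E'
from workcell import env
import cv2,numpy as np
s=env.get_state();print({k:np.round(v,4).tolist() for k,v in s.items()})
for n in ["scene","top","wrist"]:
    im=env.read_camera(n);cv2.imwrite(f"pics/{n}0.png",im[:,:,::-1])
    c=env.calibration(n);print(n,np.round(c["K"],1).tolist(),np.round(c["world_to_cam"],4).tolist())
E
```

```text
pics
{'clock': 0.0, 'joint_pos': [-1.3726, 0.314, 0.045, 1.3036, 0.0, 1.4312], 'qvel': [0.0002, 0.0014, -0.0012, 0.0003, 0.0007, -0.0004], 'tau': [0.0002, -48.0631, 29.8531, 0.0197, -0.0002, -0.0], 'tcp_pos': [0.1905, -0.542, 0.2474], 'orientation': [-0.0009, 0.9858, 0.1681, -0.0], 'wrist_force': [-0.4147, 0.2528, 0.7985], 'ft_torque': [-0.0147, -0.0442, -0.0143], 'finger_gap': 0.0852}
scene [[548.4, 0.0, 310.3], [0.0, 548.4, 234.4], [0.0, 0.0, 1.0]] [[-0.7124, -0.7017, 0.0101, 0.4357], [-0.3205, 0.3126, -0.8942, 0.2676], [0.6243, -0.6402, -0.4476, 0.592], [0.0, 0.0, 0.0, 1.0]]
top [[435.5, 0.0, 313.9], [0.0, 435.5, 233.5], [0.0, 0.0, 1.0]] [[-0.0078, -0.9998, 0.0195, 0.0346], [-0.9818, 0.0039, -0.1899, 0.5701], [0.1898, -0.0206, -0.9816, 0.8632], [0.0, 0.0, 0.0, 1.0]]
wrist [[351.1, 0.0, 313.4], [0.0, 351.1, 246.3], [0.0, 0.0, 1.0]] [[0.3301, -0.9439, -0.0033, -0.5728], [-0.9011, -0.3162, 0.2969, -0.0376], [-0.2813, -0.0951, -0.9549, 0.3812], [0.0, 0.0, 0.0, 1.0]]
```

View pics/scene0.png

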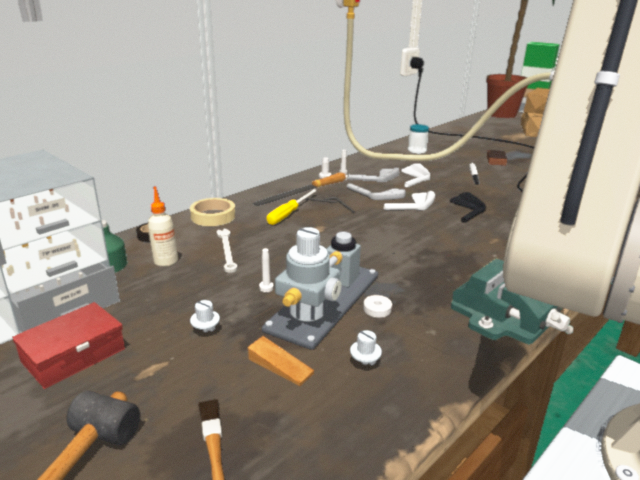

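View pics/top0.png

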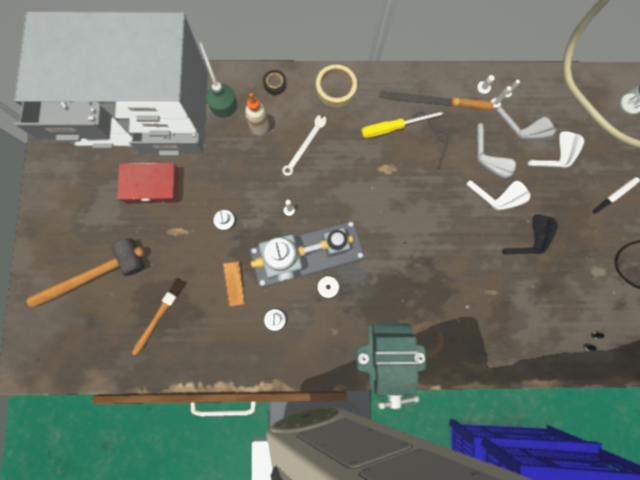

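View pics/wrist0.png

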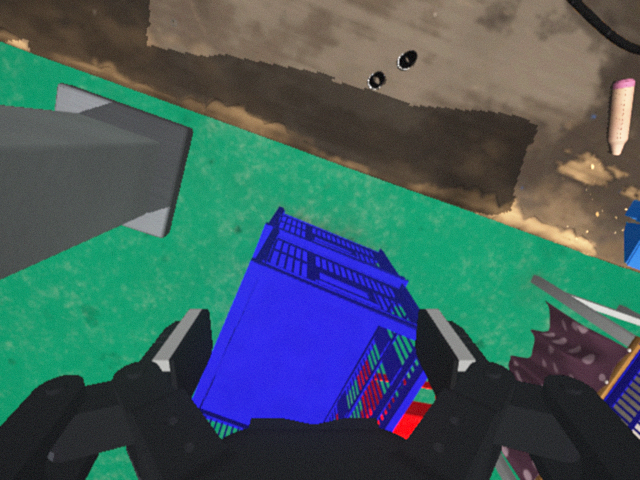

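Things that could be taken for the cap: top view (282,253), on the oiler; (224,220), loose; (275,320), loose. The one on the oiler looks largest, so I'll check it in crops. Button: top view (338,239).

```bash
python3 - <<'E'
import cv2,numpy as np
t=cv2.imread("pics/top0.png");s=cv2.imread("pics/scene0.png")
cv2.imwrite("pics/c1.png",cv2.resize(t[190:340,200:375],None,fx=4,fy=4,interpolation=cv2.INTER_CUBIC))
cv2.imwrite("pics/c2.png",cv2.resize(s[215:355,250:400],None,fx=4,fy=4,interpolation=cv2.INTER_CUBIC))
E
```

```text
(no output)
```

View pics/c1.png

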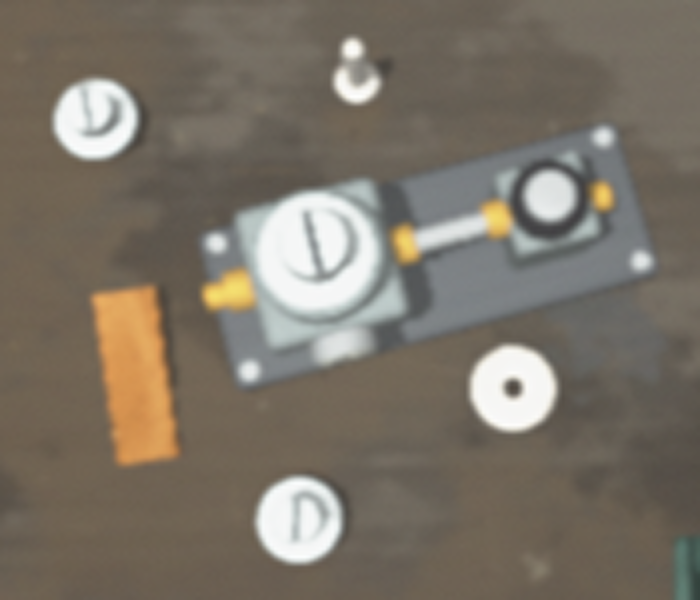

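View pics/c2.png

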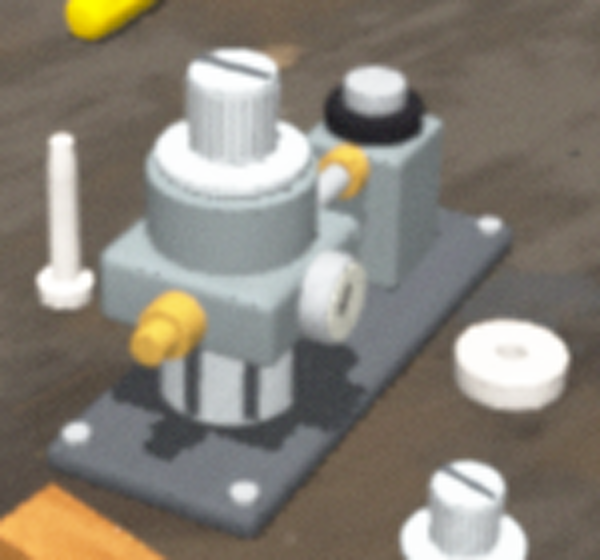

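The crops show the seated cap is the largest, with its knob-top centre at about (278.5,251) in top and (308,231) in scene. The button is at (337,238) and (343.6,235.5). The mandrel, ring gauge and wedge are where the text puts them. Triangulating.

```bash
cat >h.py <<'E'
import numpy as np,cv2
from workcell import env
def tri(a,b,ca="top",cb="scene"):
    P=[]
    for n in (ca,cb):
        c=env.calibration(n) if isinstance(n,str) else n
        P.append(np.array(c["K"])@np.array(c["world_to_cam"])[:3])
    X=cv2.triangulatePoints(P[0],P[1],np.float64(a).reshape(2,1),np.float64(b).reshape(2,1)).ravel();return X[:3]/X[3]
def onplane(uv,z,cam="top"):
    c=env.calibration(cam) if isinstance(cam,str) else cam
    W=np.array(c["world_to_cam"]);R=W[:3,:3];o=-R.T@W[:3,3]
    d=R.T@np.linalg.inv(c["K"])@np.array([uv[0],uv[1],1.]);return o+d*(z-o[2])/d[2]
E
python3 - <<'E'
from h import *
print("captop",tri((278.4,250.9),(308.1,230.9)).round(4))
print("button",tri((336.9,238.1),(343.6,235.4)).round(4))
f=lambda u,v:(200+(u+.5)/4-.5,190+(v+.5)/4-.5)
pts=[onplane(f(*p),0.008) for p in [(217,243),(603,137),(641,261),(249,372)]]
for p in pts: print(p.round(4))
pts=np.array(pts);print("mid",pts.mean(0)); 
for a,b in((1,0),(2,3)):
    d=pts[b]-pts[a];print(np.degrees(np.arctan2(d[1],d[0])),np.linalg.norm(d))
z=.153
a,b=onplane(f(305,215),z),onplane(f(324,276),z);d=a-b;print("rib",np.degrees(np.arctan2(d[1],d[0])))
for n,p in dict(mand=(355,75),ring=(512,388),wedge=(135,375)).items(): print(n,onplane(f(*p),.01).round(3))
E
```

```text
captop [0.519  0.1    0.1537]
button [ 0.5518 -0.0149  0.0946]
[0.5421 0.1622 0.008 ]
[ 0.6007 -0.0512  0.008 ]
[ 0.5309 -0.0704  0.008 ]
[0.4715 0.1437 0.008 ]
mid [0.53630129 0.04606939 0.008     ]
105.37469539788592 0.22129578387238577
105.52643926744601 0.22220836281004375
rib 17.48542222503854
mand [0.636 0.087 0.01 ]
ring [0.462 0.002 0.01 ]
wedge [0.47  0.205 0.01 ]
```

Emit:
servo_tool:
  increments:
    - {"x": 0.6, "y": 1, "az": 1, "z": 0.2}
    - {"x": 0.6, "y": 1, "az": 1, "z": 0.2}
    - {"x": 0.6, "y": 1, "az": 1, "z": 0.2}
    - {"x": 0.6, "y": 1, "az": 1, "z": 0.2}
    - {"x": 0.6, "y": 1, "az": 1}

```text
schema error: expected keys claw, x, y, z, ax, ay, az
```

Emit:
servo_tool:
  increments:
    - {"x": 0.6, "y": 1, "az": 1}
    - {"x": 0.6, "y": 1, "az": 1}
    - {"x": 0.6, "y": 1, "az": 1}
    - {"x": 0.6, "y": 1, "az": 1}
    - {"x": 0.6, "y": 1, "az": 1}

```text
schema error: expected keys claw, x, y, z, ax, ay, az
```

Emit:
servo_tool:
  increments:
    - {"x": 0.6, "y": 1, "az": 1}
    - {"x": 0.6, "y": 1, "az": 1}
    - {"x": 0.6, "y": 1, "az": 1}
    - {"x": 0.6, "y": 1, "az": 1}
    - {"x": 0.6, "y": 1, "az": 1}

```text
schema error: expected keys claw, x, y, z, ax, ay, az
```

Emit:
servo_tool:
  increments:
    - {"x": 0.6, "y": 0.8, "az": 1}
    - {"x": 0.6, "y": 0.8, "az": 1}
    - {"x": 0.6, "y": 0.8, "az": 1}
    - {"x": 0.6, "y": 0.8, "az": 1}
    - {"x": 0.6, "y": 0.8, "az": 1}

```text
schema error: expected keys claw, x, y, z, ax, ay, az
```

```bash
python3 - <<'E'
from h import *
s=env.get_state();print({k:np.round(v,4).tolist() for k,v in s.items()})
c=env.calibration("wrist");im=env.read_camera("wrist");cv2.imwrite("pics/w1.png",im[:,:,::-1])
import pickle;pickle.dump(c,open("w1.pkl","wb"))
W=np.array(c["world_to_cam"]);print(-W[:3,:3].T@W[:3,3])
E
```

```text
{'clock': 0.15, 'joint_pos': [-1.3726, 0.3139, 0.0453, 1.3036, 0.0, 1.4312], 'qvel': [-0.0005, -0.0034, 0.0045, -0.001, -0.0, 0.0005], 'tau': [0.0028, -48.1063, 29.8816, 0.0139, -0.0001, 0.0], 'tcp_pos': [0.1905, -0.5422, 0.2476], 'orientation': [-0.0007, 0.9858, 0.1681, -0.0], 'wrist_force': [-0.1252, 0.6177, -0.2656], 'ft_torque': [-0.009, -0.011, 0.0059], 'finger_gap': 0.0854}
[ 0.26245088 -0.516298    0.37334169]
```

View pics/w1.png

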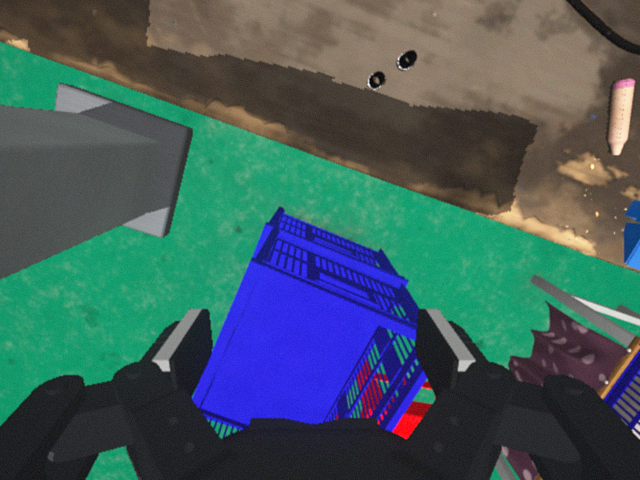

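Emit:
servo_tool:
  increments:
    - {"claw": 0, "x": 0.6, "y": 1, "z": 0.2, "ax": 0, "ay": 0, "az": 1}
    - {"claw": 0, "x": 0.6, "y": 1, "z": 0.2, "ax": 0, "ay": 0, "az": 1}
    - {"claw": 0, "x": 0.6, "y": 1, "z": 0.2, "ax": 0, "ay": 0, "az": 1}
    - {"claw": 0, "x": 0.6, "y": 1, "z": 0.2, "ax": 0, "ay": 0, "az": 1}
    - {"claw": 0, "x": 0.6, "y": 1, "z": 0, "ax": 0, "ay": 0, "az": 1}

```text
clock: 0.7
tcp_pos: [0.2661, -0.4168, 0.2689]
orientation: [0.001, 0.867, 0.497, 0.0]
wrist_force: [0.4, -1.1, 0.5]
finger_gap: 0.0852
```

Emit:
servo_tool:
  increments:
    - {"claw": 0, "x": 0.6, "y": 1, "z": 0, "ax": 0, "ay": 0, "az": 1}
    - {"claw": 0, "x": 0.6, "y": 1, "z": 0, "ax": 0, "ay": 0, "az": 1}
    - {"claw": 0, "x": 0.6, "y": 1, "z": 0, "ax": 0, "ay": 0, "az": 1}
    - {"claw": 0, "x": 0.6, "y": 1, "z": 0, "ax": 0, "ay": 0, "az": 1}
    - {"claw": 0, "x": 0.6, "y": 1, "z": 0, "ax": 0, "ay": 0, "az": 1}

```text
clock: 1.2
tcp_pos: [0.3409, -0.2914, 0.2683]
orientation: [0.0, 0.645, 0.764, 0.0]
wrist_force: [0.1, -0.3, -0.3]
finger_gap: 0.0854
```

Emit:
servo_tool:
  increments:
    - {"claw": 0, "x": 0.6, "y": 1, "z": 0, "ax": 0, "ay": 0, "az": 1}
    - {"claw": 0, "x": 0.6, "y": 1, "z": 0, "ax": 0, "ay": 0, "az": 1}
    - {"claw": 0, "x": 0.6, "y": 1, "z": 0, "ax": 0, "ay": 0, "az": 1}
    - {"claw": 0, "x": 0.6, "y": 1, "z": 0, "ax": 0, "ay": 0, "az": 1}
    - {"claw": 0, "x": 0.6, "y": 1, "z": 0, "ax": 0, "ay": 0, "az": 1}

```text
clock: 1.7
tcp_pos: [0.4159, -0.1664, 0.2683]
orientation: [0.0, 0.345, 0.939, 0.0]
wrist_force: [0.7, 0.7, -0.1]
finger_gap: 0.0855
```

Emit:
servo_tool:
  increments:
    - {"claw": 0, "x": 0.6, "y": 0.8, "z": 0, "ax": 0, "ay": 0, "az": 1}
    - {"claw": 0, "x": 0.6, "y": 0.8, "z": 0, "ax": 0, "ay": 0, "az": 1}
    - {"claw": 0, "x": 0.6, "y": 0.8, "z": 0, "ax": 0, "ay": 0, "az": 1}
    - {"claw": 0, "x": 0.6, "y": 0.8, "z": 0, "ax": 0, "ay": 0, "az": 1}
    - {"claw": 0, "x": 0.6, "y": 0.8, "z": 0, "ax": 0, "ay": 0, "az": 1}

```text
clock: 2.2
tcp_pos: [0.491, -0.0666, 0.2682]
orientation: [-0.0, 0.003, 1.0, 0.0]
wrist_force: [0.3, -0.4, 0.6]
finger_gap: 0.0854
```

```bash
cat >look.py <<'E'
from h import *
import sys,pickle
n=sys.argv[1]
s=env.get_state();print({k:np.round(s[k],4).tolist() for k in("clock","joint_pos","tcp_pos","orientation","wrist_force","finger_gap")})
c=env.calibration("wrist");im=env.read_camera("wrist");cv2.imwrite(f"pics/{n}.png",im[:,:,::-1])
pickle.dump(c,open(n+".pkl","wb"))
E
python3 look.py w2
```

```text
{'clock': 2.2, 'joint_pos': [-0.297, 0.1535, -0.1117, 1.3058, 0.0001, -0.2916], 'tcp_pos': [0.491, -0.0666, 0.2682], 'orientation': [-0.0001, 0.0027, 1.0, 0.0001], 'wrist_force': [0.2704, -0.4225, 0.5674], 'finger_gap': 0.0854}
```

View pics/w2.png

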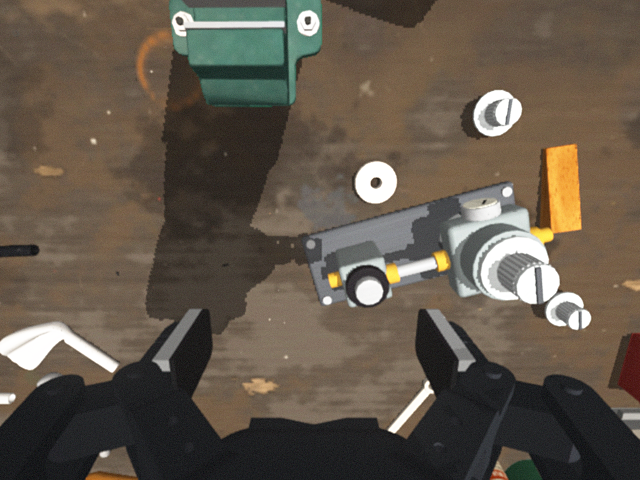

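Wrist view: button top about (369,289), knob top about (539,285), rib clear. Now going over the button for the second view.

Emit:
servo_tool:
  increments:
    - {"claw": 0, "x": 0.6, "y": 0.5, "z": 0, "ax": 0, "ay": 0, "az": 0}
    - {"claw": 0, "x": 0.6, "y": 0.5, "z": 0, "ax": 0, "ay": 0, "az": 0}
    - {"claw": 0, "x": 0.6, "y": 0.5, "z": 0, "ax": 0, "ay": 0, "az": 0}
    - {"claw": 0, "x": 0.6, "y": 0.5, "z": 0, "ax": 0, "ay": 0, "az": 0}
    - {"claw": 0, "x": 0, "y": 0, "z": 0, "ax": 0, "ay": 0, "az": 0}

```text
clock: 2.75
tcp_pos: [0.5517, -0.0165, 0.2677]
orientation: [-0.0, 0.005, 1.0, 0.0]
wrist_force: [0.1, -0.1, -0.9]
finger_gap: 0.0851
```

```bash
python3 look.py w3; python3 - <<'E'
import cv2,numpy as np
a=cv2.imread("pics/w2.png")[215:325,320:580];b=cv2.imread("pics/w3.png")[240:400,250:510]
cv2.imwrite("pics/c3.png",np.vstack([cv2.resize(x,None,fx=2.2,fy=2.2,interpolation=cv2.INTER_CUBIC) for x in(a,b)]))
E
```

```text
{'clock': 2.75, 'joint_pos': [-0.1756, 0.2635, 0.0258, 1.3333, 0.0005, -0.1658], 'tcp_pos': [0.5517, -0.0165, 0.2677], 'orientation': [-0.0, 0.0049, 1.0, 0.0002], 'wrist_force': [0.1206, -0.0697, -0.8882], 'finger_gap': 0.0851}
```

View pics/w3.png

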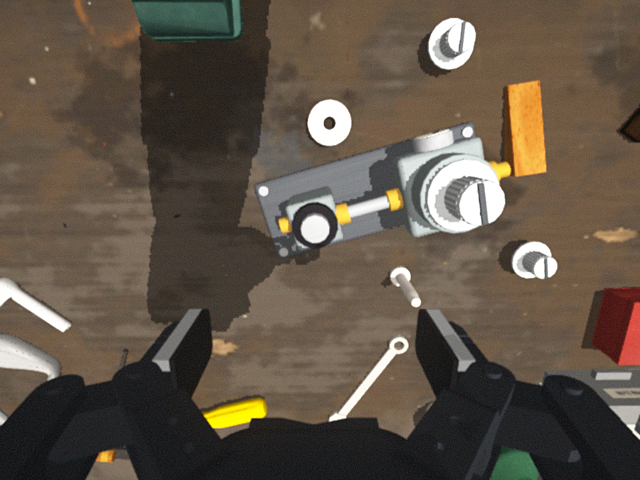

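View pics/c3.png

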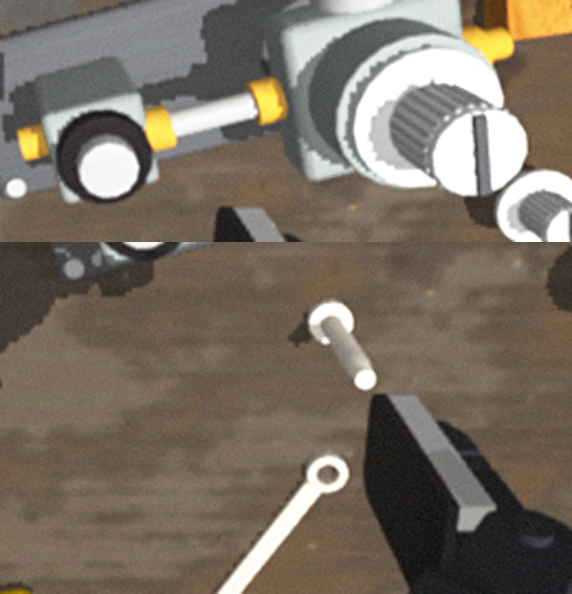

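```bash
python3 - <<'E'
import cv2,numpy as np
b=cv2.imread("pics/w3.png")[140:260,280:520]
cv2.imwrite("pics/c4.png",cv2.resize(b,None,fx=3,fy=3,interpolation=cv2.INTER_CUBIC))
E
```

```text
(no output)
```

View pics/c4.png

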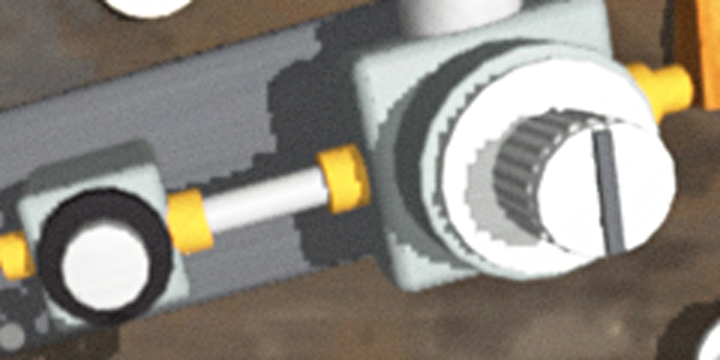

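```bash
python3 - <<'E'
from h import *
import pickle
c2,c3=[pickle.load(open(f"w{i}.pkl","rb")) for i in(2,3)]
obs={"knob":{"top":(278.4,250.9),"scene":(308.1,230.9),"w2":(537.6,285.3),"w3":(482.3,202.1)},
"but":{"top":(336.9,238.1),"scene":(343.6,235.4),"w2":(369.8,291),"w3":(315.1,228.3)}}
C={"top":"top","scene":"scene","w2":c2,"w3":c3}
for k,o in obs.items():
    for a,b in(("top","scene"),("w2","w3"),("top","w3"),("scene","w2"),("scene","w3")):
        print(k,a,b,tri(o[a],o[b],C[a],C[b]).round(4))
    z=.153 if k=="knob" else .094
    for a in o: print("  plane",a,onplane(o[a],z,C[a]).round(4))
f=lambda u,v:(280+u/3,140+v/3)
d=onplane(f(600,130),.153,c3)-onplane(f(616,253),.153,c3);print("rib",np.degrees(np.arctan2(d[1],d[0])))
E
```

```text
knob top scene [0.519  0.1    0.1537]
knob w2 w3 [0.52   0.0997 0.1561]
knob top w3 [0.5184 0.0992 0.158 ]
knob scene w2 [0.5202 0.1001 0.1538]
knob scene w3 [0.5194 0.1007 0.1541]
  plane top [0.5185 0.0996 0.153 ]
  plane scene [0.5205 0.0992 0.153 ]
  plane w2 [0.5218 0.1014 0.153 ]
  plane w3 [0.5202 0.1017 0.153 ]
but top scene [ 0.5518 -0.0149  0.0946]
but w2 w3 [ 0.5521 -0.0135  0.095 ]
but top w3 [ 0.5528 -0.0139  0.094 ]
but scene w2 [ 0.5505 -0.014   0.0955]
but scene w3 [ 0.551  -0.0145  0.095 ]
  plane top [ 0.553  -0.0141  0.094 ]
  plane scene [ 0.5518 -0.0162  0.094 ]
  plane w2 [ 0.5524 -0.0132  0.094 ]
  plane w3 [ 0.5525 -0.0137  0.094 ]
rib -165.44576935348806
```

Knob axis is at (0.520, 0.100) with its top at z 0.154. The button is at (0.552, -0.014) with its top at z 0.095. Both agree with the text. Shutting the fingers and going down over the button.

Emit:
servo_tool:
  increments:
    - {"claw": 1, "x": 0, "y": 0.1, "z": -0.6, "ax": 0, "ay": 0, "az": 0}
    - {"claw": 1, "x": 0, "y": 0, "z": -0.6, "ax": 0, "ay": 0, "az": 0}
    - {"claw": 1, "x": 0, "y": 0, "z": -0.6, "ax": 0, "ay": 0, "az": 0}
    - {"claw": 1, "x": 0, "y": 0, "z": -0.6, "ax": 0, "ay": 0, "az": 0}
    - {"claw": 1, "x": 0, "y": 0, "z": -0.6, "ax": 0, "ay": 0, "az": 0}
  newtons: 40

```text
clock: 3.3
tcp_pos: [0.5496, -0.0158, 0.1928]
orientation: [-0.0, 0.006, 1.0, -0.0]
wrist_force: [0.2, 0.3, 0.1]
finger_gap: 0.0122
```

Emit:
servo_tool:
  increments:
    - {"claw": 1, "x": 0, "y": 0, "z": -0.6, "ax": 0, "ay": 0, "az": 0}
    - {"claw": 1, "x": 0, "y": 0, "z": -0.6, "ax": 0, "ay": 0, "az": 0}
    - {"claw": 1, "x": 0, "y": 0, "z": -0.6, "ax": 0, "ay": 0, "az": 0}
    - {"claw": 1, "x": 0, "y": 0, "z": -0.6, "ax": 0, "ay": 0, "az": 0}
    - {"claw": 1, "x": 0, "y": 0, "z": -0.4, "ax": 0, "ay": 0, "az": 0}

```text
clock: 3.8
tcp_pos: [0.5492, -0.0156, 0.1223]
orientation: [-0.001, 0.006, 1.0, 0.0]
wrist_force: [-0.2, -0.7, 0.1]
finger_gap: -0.0
```

Emit:
servo_tool:
  increments:
    - {"claw": 1, "x": 0.12, "y": 0.06, "z": -0.15, "ax": 0, "ay": 0, "az": 0}
    - {"claw": 1, "x": 0, "y": 0, "z": -0.15, "ax": 0, "ay": 0, "az": 0}
    - {"claw": 1, "x": 0, "y": 0, "z": -0.1, "ax": 0, "ay": 0, "az": 0}
    - {"claw": 1, "x": 0, "y": 0, "z": 0, "ax": 0, "ay": 0, "az": 0}

```text
clock: 4.2
tcp_pos: [0.5539, -0.0137, 0.1137]
orientation: [0.0, 0.006, 1.0, -0.0]
wrist_force: [-0.0, -0.2, 0.7]
finger_gap: -0.0003
```

Emit:
servo_tool:
  increments:
    - {"claw": 1, "x": 0, "y": 0, "z": -0.08, "ax": 0, "ay": 0, "az": 0}
    - {"claw": 1, "x": 0, "y": 0, "z": 0, "ax": 0, "ay": 0, "az": 0}

```text
clock: 4.4
tcp_pos: [0.5539, -0.0137, 0.1118]
orientation: [0.001, 0.006, 1.0, -0.0]
wrist_force: [-0.7, -1.0, 2.4]
finger_gap: 0.0001
```

Emit:
servo_tool:
  increments:
    - {"claw": 1, "x": 0, "y": 0, "z": -0.08, "ax": 0, "ay": 0, "az": 0}
    - {"claw": 1, "x": 0, "y": 0, "z": 0, "ax": 0, "ay": 0, "az": 0}

```text
clock: 4.6
tcp_pos: [0.5539, -0.0137, 0.1096]
orientation: [0.0, 0.006, 1.0, -0.0]
wrist_force: [0.1, 0.2, 3.9]
finger_gap: 0.0002
```

Emit:
servo_tool:
  increments:
    - {"claw": 1, "x": 0, "y": 0, "z": -0.1, "ax": 0, "ay": 0, "az": 0}
    - {"claw": 1, "x": 0, "y": 0, "z": 0, "ax": 0, "ay": 0, "az": 0}

```text
clock: 4.8
tcp_pos: [0.554, -0.0137, 0.108]
orientation: [0.001, 0.006, 1.0, -0.0]
wrist_force: [-1.5, -1.1, 9.8]
finger_gap: -0.0001
```

Emit:
servo_tool:
  increments:
    - {"claw": 1, "x": 0, "y": 0, "z": -0.05, "ax": 0, "ay": 0, "az": 0}
    - {"claw": 1, "x": 0, "y": 0, "z": 0, "ax": 0, "ay": 0, "az": 0}

```text
clock: 5.0
tcp_pos: [0.554, -0.0137, 0.1078]
orientation: [0.001, 0.006, 1.0, -0.0]
wrist_force: [-4.8, -1.0, 17.6]
finger_gap: 0.0001
```

Emit:
servo_tool:
  increments:
    - {"claw": 1, "x": -0.02, "y": 0, "z": -0.04, "ax": 0, "ay": 0, "az": 0}
    - {"claw": 1, "x": 0, "y": 0, "z": 0, "ax": 0, "ay": 0, "az": 0}

```text
clock: 5.2
tcp_pos: [0.554, -0.0137, 0.1077]
orientation: [0.002, 0.006, 1.0, -0.0]
wrist_force: [-4.9, 0.7, 21.7]
finger_gap: -0.0002
```

```bash
python3 - <<'E'
from h import *
im=env.read_camera("scene")[:,:,::-1]
cv2.imwrite("pics/s2.png",cv2.resize(im[170:330,260:420],None,fx=3.5,fy=3.5,interpolation=cv2.INTER_CUBIC))
E
```

```text
(no output)
```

View pics/s2.png

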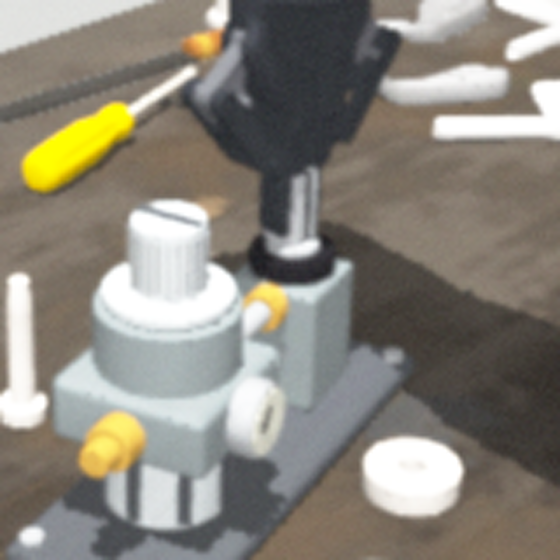

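The button is down inside its ring: 6 mm of travel and 21.7 N at the stop. Now lifting off, then over to the cap.

Emit:
servo_tool:
  increments:
    - {"claw": 1, "x": 0, "y": 0, "z": 0.3, "ax": 0, "ay": 0, "az": 0}
    - {"claw": 1, "x": 0, "y": 0, "z": 0.6, "ax": 0, "ay": 0, "az": 0}
    - {"claw": 1, "x": 0, "y": 0, "z": 1, "ax": 0, "ay": 0, "az": 0}
    - {"claw": 1, "x": 0, "y": 0, "z": 1, "ax": 0, "ay": 0, "az": 0}
    - {"claw": 0.5, "x": 0, "y": 0, "z": 1, "ax": 0, "ay": 0, "az": 0}

```text
clock: 5.75
tcp_pos: [0.5525, -0.0133, 0.2022]
orientation: [-0.001, 0.006, 1.0, 0.0]
wrist_force: [0.6, -0.1, 0.0]
finger_gap: 0.0132
```

```bash
python3 - <<'E'
from h import *
im=env.read_camera("scene")[:,:,::-1]
cv2.imwrite("pics/s3.png",cv2.resize(im[170:330,260:420],None,fx=3.5,fy=3.5,interpolation=cv2.INTER_CUBIC))
E
```

```text
(no output)
```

View pics/s3.png

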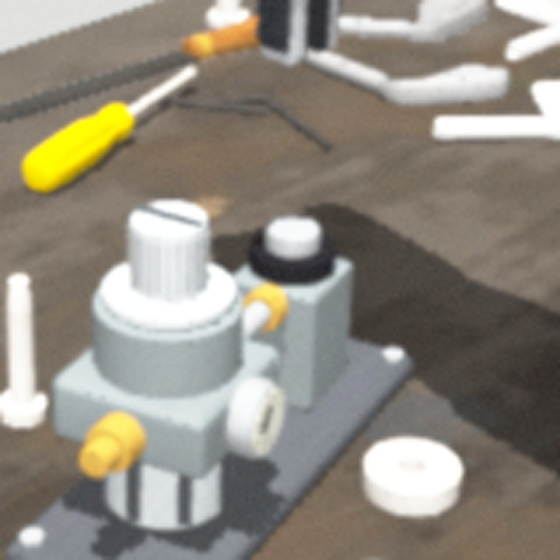

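Emit:
servo_tool:
  increments:
    - {"claw": 0, "x": -0.3, "y": 0.9, "z": 0, "ax": 0, "ay": 0, "az": 0}
    - {"claw": 0, "x": -0.3, "y": 0.9, "z": 0, "ax": 0, "ay": 0, "az": 0}
    - {"claw": 0, "x": -0.3, "y": 0.9, "z": 0, "ax": 0, "ay": 0, "az": 0}
    - {"claw": 0, "x": -0.3, "y": 0.9, "z": 0, "ax": 0, "ay": 0, "az": 0}
    - {"claw": 0, "x": -0.2, "y": 0.9, "z": 0, "ax": 0, "ay": 0, "az": 0}

```text
clock: 6.3
tcp_pos: [0.5171, 0.0999, 0.2013]
orientation: [-0.001, 0.006, 1.0, 0.0]
wrist_force: [-0.2, -0.2, -1.2]
finger_gap: 0.0855
```

The button has sprung back. Now going down on the knob.

Emit:
servo_tool:
  increments:
    - {"claw": 0, "x": 0.12, "y": 0, "z": -0.5, "ax": 0, "ay": 0, "az": 0}
    - {"claw": 0, "x": 0, "y": 0, "z": -0.5, "ax": 0, "ay": 0, "az": 0}
    - {"claw": 0, "x": 0, "y": 0, "z": -0.5, "ax": 0, "ay": 0, "az": 0}
    - {"claw": 0, "x": 0, "y": 0, "z": -0.5, "ax": 0, "ay": 0, "az": 0}
    - {"claw": 0, "x": 0, "y": 0, "z": -0.32, "ax": 0, "ay": 0, "az": 0}

```text
clock: 6.8
tcp_pos: [0.5203, 0.0982, 0.142]
orientation: [-0.001, 0.006, 1.0, -0.0]
wrist_force: [-0.7, -0.2, -0.5]
finger_gap: 0.0854
```

Emit:
servo_tool:
  increments:
    - {"claw": 0.4, "x": 0, "y": 0, "z": 0, "ax": 0, "ay": 0, "az": 0}
    - {"claw": 0.4, "x": 0, "y": 0, "z": 0, "ax": 0, "ay": 0, "az": 0}

```text
clock: 7.0
tcp_pos: [0.5211, 0.0986, 0.1439]
orientation: [-0.0, 0.006, 1.0, 0.0]
wrist_force: [-0.8, 0.3, 0.1]
finger_gap: 0.059
```

```bash
python3 look.py w4; python3 - <<'E'
from h import *
im=env.read_camera("scene")[:,:,::-1]
cv2.imwrite("pics/s4.png",cv2.resize(im[170:330,230:390],None,fx=3.5,fy=3.5,interpolation=cv2.INTER_CUBIC))
E
```

```text
{'clock': 7.0, 'joint_pos': [0.0355, 0.2832, -0.2584, 1.0296, 0.0001, 0.0474], 'tcp_pos': [0.5211, 0.0986, 0.1439], 'orientation': [-0.0002, 0.0059, 1.0, 0.0001], 'wrist_force': [-0.7859, 0.2718, 0.0794], 'finger_gap': 0.059}
```

View pics/s4.png

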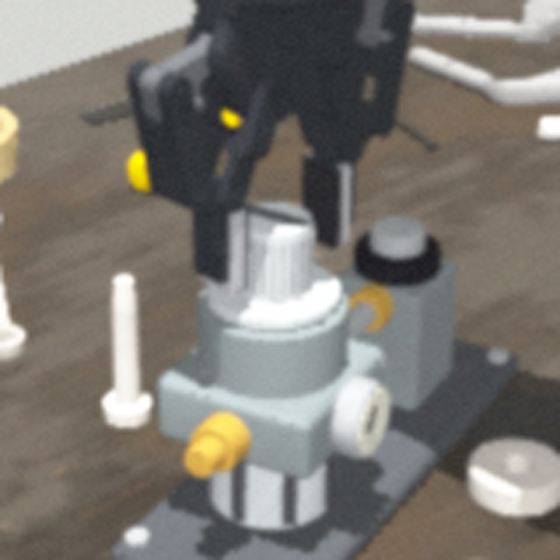

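View pics/w4.png

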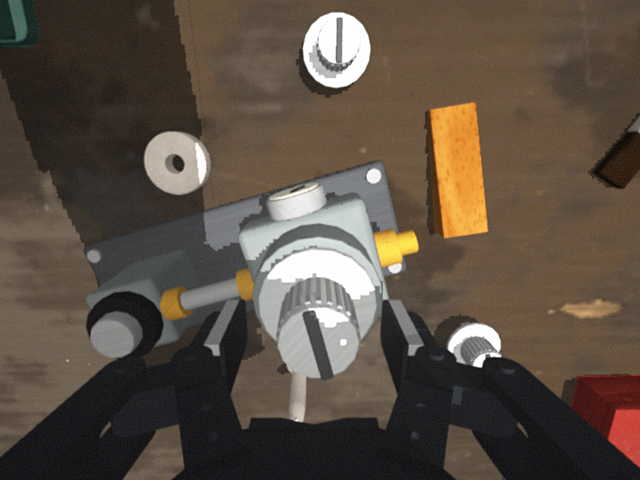

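Knob top is centred between the fingers at about (318,345), with the tips above the flange. Closing.

Emit:
servo_tool:
  increments:
    - {"claw": 0.6, "x": 0, "y": 0.05, "z": -0.04, "ax": 0, "ay": 0, "az": 0}
    - {"claw": 0.8, "x": 0, "y": 0, "z": 0, "ax": 0, "ay": 0, "az": 0}
    - {"claw": 1, "x": 0, "y": 0, "z": 0, "ax": 0, "ay": 0, "az": 0}
    - {"claw": 1, "x": 0, "y": 0, "z": 0, "ax": 0, "ay": 0, "az": 0}
    - {"claw": 1, "x": 0, "y": 0, "z": 0, "ax": 0, "ay": 0, "az": 0}
  newtons: 40

```text
clock: 7.6
tcp_pos: [0.5216, 0.1003, 0.1437]
orientation: [0.001, 0.006, 1.0, 0.0]
wrist_force: [0.2, 0.5, 4.6]
finger_gap: 0.0307
```

```bash
cat >st.py <<'E'
from h import *
s=env.get_state();print({k:np.round(s[k],4).tolist() for k in("clock","tcp_pos","orientation","wrist_force","ft_torque","finger_gap")})
q=s["orientation"];print("yaw",2*np.degrees(np.arctan2(q[2],q[1])))
E
python3 st.py
```

```text
{'clock': 7.6, 'tcp_pos': [0.5216, 0.1003, 0.1437], 'orientation': [0.0007, 0.0056, 1.0, 0.0002], 'wrist_force': [0.1582, 0.4763, 4.6058], 'ft_torque': [-0.0102, 0.0282, -0.0639], 'finger_gap': 0.0307}
yaw 179.3591972933
```

Emit:
servo_tool:
  increments:
    - {"claw": 1, "x": 0, "y": 0, "z": 0, "ax": 0, "ay": 0, "az": 0.4}
    - {"claw": 1, "x": 0, "y": 0, "z": 0, "ax": 0, "ay": 0, "az": 0.4}
    - {"claw": 1, "x": 0, "y": 0, "z": 0, "ax": 0, "ay": 0, "az": 0}

```text
clock: 7.9
tcp_pos: [0.5216, 0.1003, 0.1437]
orientation: [0.001, -0.051, 0.999, 0.0]
wrist_force: [0.0, 0.5, 5.5]
finger_gap: 0.0306
```

```bash
python3 st.py
```

```text
{'clock': 7.9, 'tcp_pos': [0.5216, 0.1003, 0.1437], 'orientation': [0.0007, -0.0509, 0.9987, 0.0001], 'wrist_force': [0.0354, 0.5274, 5.5117], 'ft_torque': [0.0265, -0.0016, 0.0903], 'finger_gap': 0.0306}
yaw 185.8299065676704
```

Emit:
servo_tool:
  increments:
    - {"claw": 1, "x": 0, "y": 0, "z": 0, "ax": 0, "ay": 0, "az": 0.4}
    - {"claw": 1, "x": 0, "y": 0, "z": 0, "ax": 0, "ay": 0, "az": 0.4}
    - {"claw": 1, "x": 0, "y": 0, "z": 0, "ax": 0, "ay": 0, "az": 0}

```text
clock: 8.2
tcp_pos: [0.5216, 0.1003, 0.1437]
orientation: [0.001, -0.107, 0.994, 0.0]
wrist_force: [-0.5, 0.6, 4.7]
finger_gap: 0.0308
```

```bash
python3 st.py
```

```text
{'clock': 8.2, 'tcp_pos': [0.5216, 0.1003, 0.1437], 'orientation': [0.0007, -0.1065, 0.9943, 0.0], 'wrist_force': [-0.4855, 0.586, 4.6812], 'ft_torque': [0.074, 0.091, 0.0287], 'finger_gap': 0.0308}
yaw 192.2318959960384
```

Emit:
servo_tool:
  increments:
    - {"claw": 1, "x": 0, "y": 0, "z": 0, "ax": 0, "ay": 0, "az": 0.4}
    - {"claw": 1, "x": 0, "y": 0, "z": 0, "ax": 0, "ay": 0, "az": 0.4}
    - {"claw": 1, "x": 0, "y": 0, "z": 0, "ax": 0, "ay": 0, "az": 0}

```text
clock: 8.5
tcp_pos: [0.5216, 0.1003, 0.1438]
orientation: [0.001, -0.162, 0.987, -0.0]
wrist_force: [-0.1, 0.5, 5.4]
finger_gap: 0.0308
```

```bash
python3 st.py; python3 look.py w5
```

```text
{'clock': 8.5, 'tcp_pos': [0.5216, 0.1003, 0.1438], 'orientation': [0.0008, -0.1619, 0.9868, -0.0], 'wrist_force': [-0.1161, 0.4956, 5.3502], 'ft_torque': [0.034, 0.009, 0.0714], 'finger_gap': 0.0308}
yaw 198.63083910533413
{'clock': 8.5, 'joint_pos': [0.0386, 0.2833, -0.2586, 1.0274, 0.0002, -0.2865], 'tcp_pos': [0.5216, 0.1003, 0.1438], 'orientation': [0.0008, -0.1619, 0.9868, -0.0], 'wrist_force': [-0.1161, 0.4956, 5.3502], 'finger_gap': 0.0308}
```

View pics/w5.png

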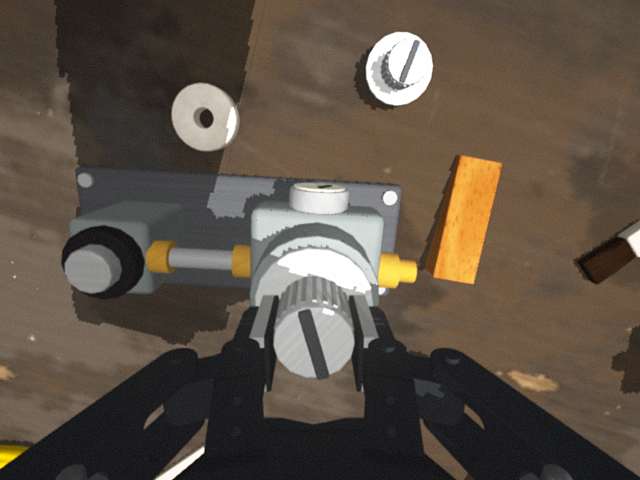

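The rib keeps its tilt relative to the gripper while the oiler has turned in the picture, so the cap is following at 19° with almost no torque. Going on with care.

Emit:
servo_tool:
  increments:
    - {"claw": 1, "x": 0, "y": 0, "z": 0, "ax": 0, "ay": 0, "az": 0.4}
    - {"claw": 1, "x": 0, "y": 0, "z": 0, "ax": 0, "ay": 0, "az": 0.4}
    - {"claw": 1, "x": 0, "y": 0, "z": 0, "ax": 0, "ay": 0, "az": 0}

```text
clock: 8.85
tcp_pos: [0.5216, 0.1003, 0.1437]
orientation: [0.001, -0.217, 0.976, -0.0]
wrist_force: [0.0, 0.0, 6.4]
finger_gap: 0.0306
```

```bash
python3 st.py
```

```text
{'clock': 8.85, 'tcp_pos': [0.5216, 0.1003, 0.1437], 'orientation': [0.0008, -0.2167, 0.9762, -0.0], 'wrist_force': [0.0265, 0.0056, 6.4174], 'ft_torque': [0.0071, -0.0105, 0.1366], 'finger_gap': 0.0306}
yaw 205.03469432720388
```

Emit:
servo_tool:
  increments:
    - {"claw": 1, "x": 0, "y": 0, "z": 0, "ax": 0, "ay": 0, "az": 0.4}
    - {"claw": 1, "x": 0, "y": 0, "z": 0, "ax": 0, "ay": 0, "az": 0.4}
    - {"claw": 1, "x": 0, "y": 0, "z": 0, "ax": 0, "ay": 0, "az": 0}

```text
clock: 9.15
tcp_pos: [0.5216, 0.1003, 0.1438]
orientation: [0.001, -0.271, 0.963, -0.0]
wrist_force: [-0.4, -0.7, 5.7]
finger_gap: 0.0308
```

```bash
python3 st.py; python3 look.py w6
```

```text
{'clock': 9.15, 'tcp_pos': [0.5216, 0.1003, 0.1438], 'orientation': [0.0007, -0.2709, 0.9626, -0.0001], 'wrist_force': [-0.4105, -0.7193, 5.7076], 'ft_torque': [-0.004, 0.018, 0.0358], 'finger_gap': 0.0308}
yaw 211.43267247867905
{'clock': 9.15, 'joint_pos': [0.0386, 0.2834, -0.2585, 1.0274, 0.0002, -0.51], 'tcp_pos': [0.5216, 0.1003, 0.1438], 'orientation': [0.0007, -0.2709, 0.9626, -0.0001], 'wrist_force': [-0.4105, -0.7193, 5.7076], 'finger_gap': 0.0308}
```

View pics/w6.png

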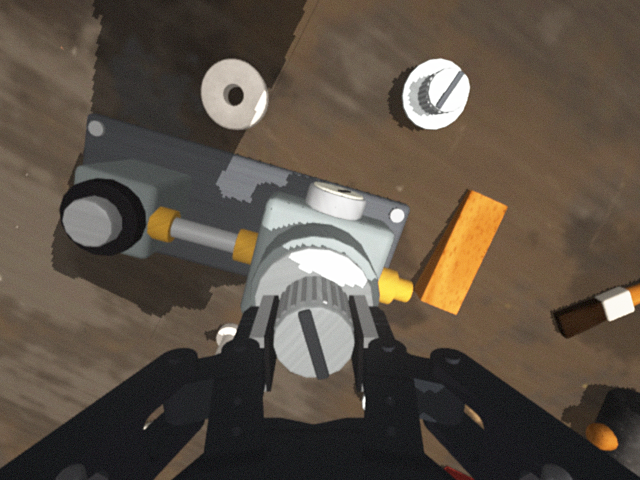

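At 32° the rib is still fixed in the gripper, so counter-clockwise is the free way. On to 80°.

Emit:
servo_tool:
  increments:
    - {"claw": 1, "x": 0, "y": 0, "z": 0, "ax": 0, "ay": 0, "az": 0.5}
    - {"claw": 1, "x": 0, "y": 0, "z": 0, "ax": 0, "ay": 0, "az": 0.5}
    - {"claw": 1, "x": 0, "y": 0, "z": 0, "ax": 0, "ay": 0, "az": 0.5}
    - {"claw": 1, "x": 0, "y": 0, "z": 0, "ax": 0, "ay": 0, "az": 0.5}
    - {"claw": 1, "x": 0, "y": 0, "z": 0, "ax": 0, "ay": 0, "az": 0.5}

```text
clock: 9.7
tcp_pos: [0.5216, 0.1002, 0.1437]
orientation: [0.001, -0.435, 0.901, -0.0]
wrist_force: [-0.0, 0.2, 5.6]
finger_gap: 0.0307
```

Emit:
servo_tool:
  increments:
    - {"claw": 1, "x": 0, "y": 0, "z": 0, "ax": 0, "ay": 0, "az": 0.5}
    - {"claw": 1, "x": 0, "y": 0, "z": 0, "ax": 0, "ay": 0, "az": 0.5}
    - {"claw": 1, "x": 0, "y": 0, "z": 0, "ax": 0, "ay": 0, "az": 0.5}
    - {"claw": 1, "x": 0, "y": 0, "z": 0, "ax": 0, "ay": 0, "az": 0.5}
    - {"claw": 1, "x": 0, "y": 0, "z": 0, "ax": 0, "ay": 0, "az": 0.5}

```text
clock: 10.2
tcp_pos: [0.5216, 0.1002, 0.1437]
orientation: [0.001, -0.584, 0.812, -0.0]
wrist_force: [0.3, -0.9, 4.9]
finger_gap: 0.0309
```

Emit:
servo_tool:
  increments:
    - {"claw": 1, "x": 0, "y": 0, "z": 0, "ax": 0, "ay": 0, "az": 0.5}
    - {"claw": 1, "x": 0, "y": 0, "z": 0, "ax": 0, "ay": 0, "az": 0.6}
    - {"claw": 1, "x": 0, "y": 0, "z": 0, "ax": 0, "ay": 0, "az": 0}

```text
clock: 10.5
tcp_pos: [0.5215, 0.1002, 0.1437]
orientation: [0.001, -0.645, 0.765, -0.0]
wrist_force: [0.6, 0.5, 5.2]
finger_gap: 0.0304
```

```bash
python3 st.py; python3 look.py w7
```

```text
{'clock': 10.5, 'tcp_pos': [0.5215, 0.1002, 0.1437], 'orientation': [0.0005, -0.6445, 0.7646, -0.0004], 'wrist_force': [0.5631, 0.4665, 5.1797], 'ft_torque': [0.0383, 0.0299, 0.0589], 'finger_gap': 0.0304}
yaw 260.2632974206782
{'clock': 10.5, 'joint_pos': [0.0387, 0.2835, -0.2585, 1.0276, 0.0, -1.3622], 'tcp_pos': [0.5215, 0.1002, 0.1437], 'orientation': [0.0005, -0.6445, 0.7646, -0.0004], 'wrist_force': [0.5631, 0.4665, 5.1797], 'finger_gap': 0.0304}
```

View pics/w7.png

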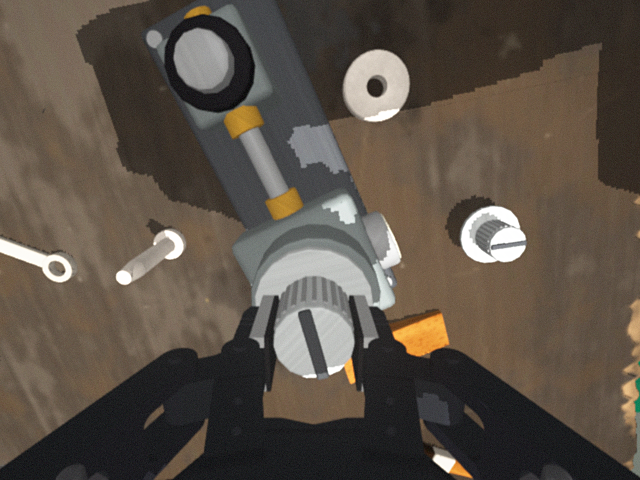

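Turned 81°, and the cap has followed. Raising the grip force a little and starting the lift slowly.

Emit:
servo_tool:
  increments:
    - {"claw": 1, "x": 0, "y": 0, "z": 0, "ax": 0, "ay": 0, "az": 0}
    - {"claw": 1, "x": 0, "y": 0, "z": 0.15, "ax": 0, "ay": 0, "az": 0}
    - {"claw": 1, "x": 0, "y": 0, "z": 0.15, "ax": 0, "ay": 0, "az": 0}
    - {"claw": 1, "x": 0, "y": 0, "z": 0, "ax": 0, "ay": 0, "az": 0}
  newtons: 60

```text
clock: 10.95
tcp_pos: [0.521, 0.1002, 0.1507]
orientation: [-0.0, -0.644, 0.765, 0.0]
wrist_force: [0.6, -0.2, 0.4]
finger_gap: 0.0304
```

```bash
python3 st.py
```

```text
{'clock': 10.95, 'tcp_pos': [0.521, 0.1002, 0.1507], 'orientation': [-0.0001, -0.6438, 0.7652, 0.0001], 'wrist_force': [0.5952, -0.2181, 0.3732], 'ft_torque': [-0.0165, 0.0096, 0.0221], 'finger_gap': 0.0304}
yaw 260.1547233986809
```

Emit:
servo_tool:
  increments:
    - {"claw": 1, "x": 0, "y": 0, "z": 0.25, "ax": 0, "ay": 0, "az": 0}
    - {"claw": 1, "x": 0, "y": 0, "z": 0.25, "ax": 0, "ay": 0, "az": 0}
    - {"claw": 1, "x": 0, "y": 0, "z": 0.25, "ax": 0, "ay": 0, "az": 0}
    - {"claw": 1, "x": 0, "y": 0, "z": 0.25, "ax": 0, "ay": 0, "az": 0}
    - {"claw": 1, "x": 0, "y": 0, "z": 0.25, "ax": 0, "ay": 0, "az": 0}

```text
clock: 11.45
tcp_pos: [0.5212, 0.1002, 0.1826]
orientation: [0.0, -0.644, 0.765, -0.0]
wrist_force: [0.3, 0.9, -0.6]
finger_gap: 0.0303
```

Emit:
servo_tool:
  increments:
    - {"claw": 1, "x": 0, "y": 0, "z": 0.4, "ax": 0, "ay": 0, "az": 0}
    - {"claw": 1, "x": 0, "y": 0, "z": 0.5, "ax": 0, "ay": 0, "az": 0}
    - {"claw": 1, "x": 0, "y": 0, "z": 0.5, "ax": 0, "ay": 0, "az": 0}
    - {"claw": 1, "x": 0, "y": 0, "z": 0.5, "ax": 0, "ay": 0, "az": 0}
    - {"claw": 1, "x": 0, "y": 0, "z": 0.5, "ax": 0, "ay": 0, "az": 0}

```text
clock: 11.95
tcp_pos: [0.5212, 0.1002, 0.2432]
orientation: [0.0, -0.644, 0.765, -0.0]
wrist_force: [0.0, -0.3, -1.1]
finger_gap: 0.0303
```

Emit:
servo_tool:
  increments:
    - {"claw": 1, "x": 0, "y": 0, "z": 0.4, "ax": 0, "ay": 0, "az": 0}
    - {"claw": 1, "x": 0, "y": 0, "z": 0.3, "ax": 0, "ay": 0, "az": 0}
    - {"claw": 1, "x": 0, "y": 0, "z": 0, "ax": 0, "ay": 0, "az": 0}
    - {"claw": 1, "x": 0, "y": 0, "z": 0, "ax": 0, "ay": 0, "az": 0}

```text
clock: 12.35
tcp_pos: [0.521, 0.1002, 0.2591]
orientation: [-0.0, -0.644, 0.765, 0.0]
wrist_force: [0.1, -0.8, -0.5]
finger_gap: 0.0304
```

```bash
python3 st.py; python3 look.py w8; python3 - <<'E'
from h import *
im=env.read_camera("scene")[:,:,::-1]
cv2.imwrite("pics/s5.png",cv2.resize(im[130:370,190:430],None,fx=2.4,fy=2.4,interpolation=cv2.INTER_CUBIC))
cv2.imwrite("pics/t5.png",env.read_camera("top")[:,:,::-1])
E
```

```text
{'clock': 12.35, 'tcp_pos': [0.521, 0.1002, 0.2591], 'orientation': [-0.0001, -0.6438, 0.7652, 0.0001], 'wrist_force': [0.0764, -0.7944, -0.5434], 'ft_torque': [-0.0383, -0.0023, 0.0104], 'finger_gap': 0.0304}
yaw 260.15265544161895
{'clock': 12.35, 'joint_pos': [0.0386, 0.224, -0.0467, 1.3005, 0.0, -1.3603], 'tcp_pos': [0.521, 0.1002, 0.2591], 'orientation': [-0.0001, -0.6438, 0.7652, 0.0001], 'wrist_force': [0.0764, -0.7944, -0.5434], 'finger_gap': 0.0304}
```

View pics/s5.png

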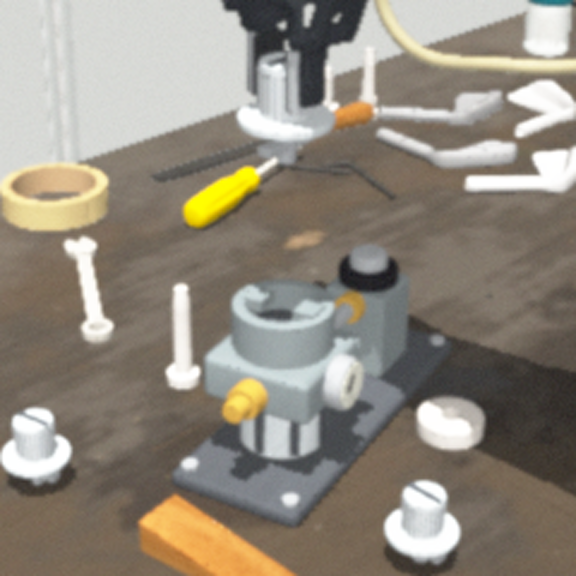

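View pics/w8.png

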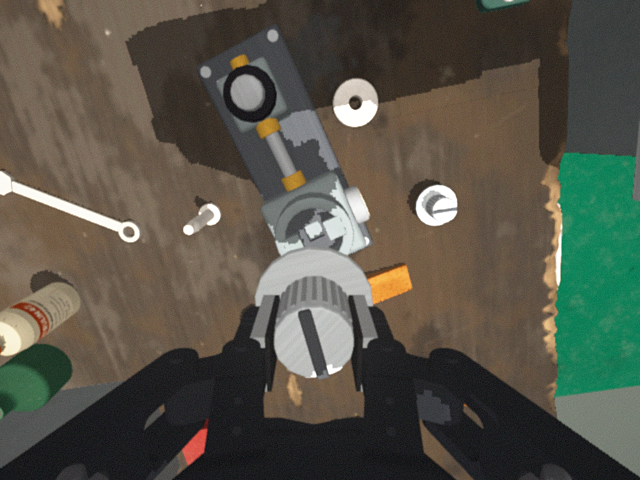

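The cap is out and upright in the jaws, about 115 mm above the open neck. The button is up, and the mandrel, ring and wedge look unmoved. Handing in.

```bash
python3 -c "
from workcell import env;env.hand_in()"; python3 st.py
```

```text
the job is handed in; nothing more can be done
the job is handed in; nothing more can be done
```

The oiler is vented, and the filler cap is off and held upright in the gripper, about 115 mm above the open neck. I handed it in at about 12.5 s of the 54 s allowed.

- **Vent:** I pressed the button with the closed fingers until it stopped. Travel was about 6 mm, with 22 N at the stop. A picture after lifting off showed it back up.
- **Cap:** I gripped the knob and turned counter-clockwise in small steps. It followed freely, and the wrist torque stayed below 0.15 N m, so that was the right way. I never tried the other way or touched its stop. It lifted straight out at about 81°.
- **Last checks:** The finger opening stayed steady at 30 mm with a 60 N grip. The tool was vertical and the neck was empty. The mandrel, ring and wedge looked unmoved by eye; I did not measure them again.
- **Disagreements:** The camera pairs differed by up to about 4 mm on the height of the knob's top. The vertical wrist force during the lift, about 0 to -1 N, was too noisy to confirm the cap's weight, so that it is held rests on the pictures and the finger opening.

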